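Reload the service-bench stapler

ROBOT

A 7-joint arm with a two-finger parallel gripper is mounted at the origin on the work surface. World frame = base frame: x ahead of the robot, y to its left, z up, the work surface at z = 0. Lengths are in m, angles in rad, forces in N, time in s.
With the tool pointing down it reaches from about 0.375 to 0.925 m from the base axis. Payload 3.1 kg.
Tool frame: the origin (TCP) lies midway between the tips of the shut fingers; the grasp point (between the pads) lies 19 mm behind it; z points along the fingers, y is the line along which they close (so a half turn about z gives the same grasp; the last joint's range is limited). The gripper opens to 85 mm and grips with 20 to 120 N. Pads are 22 mm wide; open, the fingers measure 114 mm over their backs; the gripper's body (76 mm by 85 mm) begins 54 mm behind the grasp point. The pads swing forward as they close: fully open they stand 13 mm farther back than shut.
Start: joints at [-1.208, 0.383, 0.044, 1.598, -0.018, 1.161, -0.05], TCP at [0.289, 0.582, 0.231] pointing down, gripper open.
Joint ranges: [-2.61, 2.61], [-0.41, 2.15], [-1.48, 1.57], [0, 2.5], [-1.57, 4.71], [0.05, 1.97], [-2.85, 2.85]. Speed limits (rad/s): [2.79, 2.79, 3.14, 3.14, 3.14, 3.14, 3.14].

INTERFACE

Orientations are given as a rotation vector (axis times angle).
In Python, from plant import ctrl gives the robot as it stands. The module is installed in compiled form; this text tells all that it offers.
- The arm moves only by the tool send_rows, never from a script. Its argument "series" is a list of rows, each an object of numbers: "hand": the opening, from 0 (shut) to 1 (fully open); "tx", "ty", "tz": the shift along the tool's x, y, z in m; "ax", "ay", "az": the turn, a rotation vector about the tool's x, y, z in rad. In form: [{"hand": .., "tx": .., "ty": .., "tz": .., "ax": .., "ay": .., "az": ..}, ...]. A call has 1 to 20 rows; each row shifts and turns the commanded pose from where the row before left it, along the tool's axes as they then stand; what a row does not reach is not made up. A row lasts 1/10 s, in which the tool goes at most 50 mm and 8.59 degrees, less where a joint would pass 70% of its speed; a pose out of reach is approached as far as the arm can. A call with a gripper value outside its range is refused whole. The fingers move at their own pace and stop on an object; the grip force is fixed at half the most. Time passes only in rows, so rows that do not move let the fingers close. It gives the time, the measured TCP pose, the force, the opening and the grip force at its end, in the units of the state.
- ctrl.get_state(): the state, without advancing time (a new reading comes with each control period).
- ctrl.read_camera(name): name is "scene" or "top" or "wrist"; returns a dict with "img" (400x640x3 uint8, red, green, blue), "depth" (400x640 float32, m along the optical axis (not along the pixel's ray), 0 where there is no reading), "fx", "fy", "cx", "cy" (pixels), "R" (3x3) and "t" (3): a world point X has camera coordinates R X + t; the wrist camera has in their place "T_tool_cam" (4x4, takes a point from camera to tool coordinates, whose origin is the TCP and whose axes are the flange's). Camera axes: x right, y down, z forward; pixel columns grow to the right and rows downward; lengths in m; the calibration is good to about 2 mm. A picture is of the moment at which its call begins: read the wrist's pose just before it.
- ctrl.job_done(): hands the job in; it is judged then, once.
Trained networks look in the newest picture that a camera, given by its name, has taken for a name from the list of things; names that differ only in an ending like _2 or _b are one class to them, and where a whole thing is asked for, a point or a joint stands for the part that bears it (a point fixed in the world has none). Each returns a list of dicts, best first, with "confidence" (0 to 1); they miss things now and then, are a little off and sometimes report something else, mostly with a low value. They report only what shows in the picture. A call takes as long as a camera call. They do not tell look-alikes from the thing itself.
- ctrl.cut_out(camera, thing): "mask" (400x640 bool, what is visible of it) and "rect" ([left, top, right, bottom] in pixels, round what is visible of it).
The state is a dict: "t": time; "joint_positions": joint angles; "qvel": joint speeds; "joint_torque": joint torques, N m; "ee_pos": TCP position; "tcp_rot": TCP orientation; "force": force on the tool from outside, world axes, zero at the start; "moment": the same for the moment, N m; "width": finger opening in m; "finger_force": force on a finger pad.
Only numpy, scipy, OpenCV 4.12 (cv2) and the standard library are available. Lean on these libraries where they do the work, as an engineer would, in place of code of your own. Each camera call takes 0.05 s, during which the arm holds its last target. There are 200 camera calls.

TASK

Reload the stapler that sits upside down in the bench cradle: take the full strip of staples lying on the mat, seat it legs up in the open magazine channel between nose and spring pusher (push the pusher back with the strip to make room), and then slide the magazine rail shut until its latch catches and it stays closed by itself. Work gently: do not force the strip, push the rail with hardly more force than the latch needs so that the stapler is not shoved about in its foam cradle, and leave the battery, carton, screwdriver and strip offcut where they are.

Things in the scene. Friction and masses are not known exactly. Their poses are not given: they have to be found in the camera images.
- strip: Full strip of wide-crown staples, one rigid U-shaped bar of bright steel, 100 mm long (x, either end may lead), 25.4 mm wide (y), 32 mm high (z), 0.09 to 0.13 kg. It stands on the 3 mm mat, crown (2.5 mm thick) below, the two legs (long plates 2.5 mm thick) pointing up, hollow between; held weakly, it pivots in the grip. Origin: centre of its underside.
- stapler: Orange-black cordless stapler, upside down, its magazine channel on top. The cradle's foam lets the whole tool shift along its x by 4 mm per 10 N. Origin: on the channel floor, mid-width, at the inner face of the nose, 158 mm above the work surface. x: along the channel, out through the nose (forwards); z up. The nose closes the channel's front: 36 mm high, 23 mm long, 36 mm wide.
- strip_home (a point): Point on the channel floor where the strip's origin belongs: 50 mm behind the nose (stapler's axes). Steel channel, open upwards, x from -100 to +50 mm of this point, 28 mm wide inside; walls 10 mm high with lips that flare outwards up to 15 mm above the floor (40 mm wide over all). Beside the strip's upper part is free space for fingers while the rail is open.
- rail: Magazine rail: aluminium cover, 47 mm wide, that slides along the channel over the strip and carries the pusher. Its axes are the stapler's. Origin: middle of the rear face of its orange push grip, 50 mm above the channel floor. The grip: 10 mm thick (x), 32 mm wide, from 28 mm below to 12 mm above the origin, open air behind. Cover top 12 mm below the origin, cover front end 160 mm ahead of it.
- rail_shut (a point): Point fixed on the stapler (its axes) where the rail's origin is when latched shut, 162 mm behind the nose; a hard stop follows 2.5 mm further on. The rail starts 104 to 112 mm (end stop) behind this point and stays put. Over a loaded strip, closing takes 6 N, rising to 11 N, then 13 to 16 N over the last 15 mm where the latch is passed. Let go before the latch catches, it is driven back open.
- pusher_face (a point): Foot of the front face of the red spring pusher, mid-width, at channel-floor height; stapler's axes. The face is an upright T, stem 12 mm wide, thumb tab 24 mm wide from 40 to 60 mm above the floor, all in one plane. Rail fully open, it rests 92 mm behind the nose, less than a strip's length; it yields backwards at 5 to 6 N, far enough (a rail not fully open first slides to its end stop).
- latch (a point): Brass spring latch pin at the side of the channel, 27 mm off its middle, 140 mm behind the nose, its black housing reaching 46 mm off the middle and 30 mm above the floor. It snaps behind the rail's catch by itself when the rail is fully shut; nothing needs to be done to it.
- cradle: Black steel cradle fixed on the mat, base 285 x 150 mm, holding the stapler. Its x axis is the stapler's. Origin: centre of its underside; the stapler's origin starts 90 mm ahead (x) and 155 mm above it.
- offcut: Bystander: remnant of a staple strip, as the full strip but only 36 mm long. Origin: centre of its underside.
- battery: Bystander: black and orange battery pack taken off the stapler, 116 x 76 x 58 mm. Origin: centre of its underside.
- carton: Bystander: cardboard carton of staples, 120 x 90 x 45 mm. Origin: centre of its underside.
- screwdriver: Bystander: screwdriver with orange handle, lying, about 200 mm long (x). Origin: centre of its underside.
Mind the look-alikes: they are no part of the job. Of the things that look like the strip, take the one that is nearest to the robot's base at the start.

How it is judged:
On the way:
1. the full strip lies on the channel floor against the nose, the rail still open (x of strip in the frame of stapler between -0.054 and -0.047 m and y of strip in the frame of stapler between -0.003 and 0.003 m and z of strip in the frame of stapler between -0.003 and 0.0025 m and angle between the x axis of strip and the x axis of stapler, either way round below 0.05 rad and x of rail in the frame of stapler below -0.172 m), for 0.2 s.
At the end, for the whole second after the job is handed in: The strip lies legs up on the channel floor (within 2.5 mm), its front end against the nose (within 3 mm) and in line with the channel, and the rail stays closed (within 3 mm) on its latch with everything at rest (x of strip in the frame of stapler between -0.053 and -0.047 m and y of strip in the frame of stapler between -0.003 and 0.003 m and z of strip in the frame of stapler between -0.003 and 0.0025 m and angle between the x axis of strip and the x axis of stapler, either way round below 0.05 rad and angle between strip's own z axis and vertical below 0.1 rad and x of rail in the frame of stapler above -0.165 m and linear speed of strip below 0.02 m/s); the robot touches nothing.
It fails at once if the pusher or the rail presses on the strip with more than 20 N (contact force between strip and rail above 20 N).
It fails at once if the contact forces of the strip on all parts of the stapler add up to more than 40 N (contact force between strip and stapler above 40 N).
It fails at once if the stapler is shoved more than 8 mm along its foam cradle (about 20 N) (x of stapler in the frame of cradle above 0.098 m or x of stapler in the frame of cradle below 0.082 m).
It fails at once if the offcut, battery, carton or screwdriver is moved by more than 20 mm (distance of any of offcut, battery, carton, screwdriver from where it was at the start of the episode above 0.02 m).
It also fails if it takes over 69 s, if anything falls off the work surface, if the arm or the gripper's body presses on something with over 40 N, if the wrist force passes 120 N, or if a joint passes its speed limit or range.

## Working session

There is one attempt and no reset: what is moved stays moved. The work goes in short steps, Python scripts to look and compute and a tool call to move; the robot and the scene stay as the last step left them, time stands still between calls to the robot, and variables do not carry over. Pictures are saved under pics/ and viewed, at most 10 in all, crops included, and the job is handed in when it is done.

Besides the shell and the picture viewer there is one more tool, called in YAML: its name, and indented under it one key for each argument. send_rows: Moves the arm, as the interface text tells. Its arguments: {"type":"object","properties":{"series":{"type":"array","items":{"type":"object","properties":{"hand":{"type":"number"},"tx":{"type":"number"},"ty":{"type":"number"},"tz":{"type":"number"},"ax":{"type":"number"},"ay":{"type":"number"},"az":{"type":"number"}}}}},"required":["series"]}

```bash
mkdir -p pics
cat > h.py <<'E'
import numpy as np, cv2
from plant import ctrl
from scipy.spatial.transform import Rotation as Ro
def cam(n):
    s=ctrl.get_state(); c=ctrl.read_camera(n)
    if n=='wrist':
        T=np.eye(4);T[:3,:3]=Ro.from_rotvec(s['tcp_rot']).as_matrix();T[:3,3]=s['ee_pos']
        M=np.linalg.inv(T@np.array(c['T_tool_cam']));c['R']=M[:3,:3];c['t']=M[:3,3]
    return c
def cloud(c):
    v,u=np.mgrid[:400,:640];d=c['depth']
    P=np.stack([(u-c['cx'])/c['fx']*d,(v-c['cy'])/c['fy']*d,d],-1)
    W=(P-np.array(c['t']))@np.array(c['R']); W[d<=0]=np.nan
    return W
def proj(c,X):
    p=np.array(c['R'])@np.array(X)+np.array(c['t']);return p[0]/p[2]*c['fx']+c['cx'],p[1]/p[2]*c['fy']+c['cy']
def save(c,n,box=None,k=1):
    im=c['img'][...,::-1]
    if box: im=im[box[1]:box[3],box[0]:box[2]]
    cv2.imwrite(f'pics/{n}.png',cv2.resize(im,None,fx=k,fy=k,interpolation=cv2.INTER_CUBIC))
E
python3 - <<'E'
from h import *
s=ctrl.get_state();print({k:np.round(v,3) for k,v in s.items()})
ims=[]
for n in ['top','scene']:
    c=cam(n);W=cloud(c);save(c,n)
    print(n,'campos',-np.array(c['R']).T@c['t'], c['fx'])
    for th in ['strip','offcut','stapler','rail','pusher_face','latch','cradle','battery','carton','screwdriver']:
        for r in ctrl.cut_out(n,th):
            m=r['mask'];p=W[m];p=p[~np.isnan(p[:,0])]
            if len(p)>3: print(th,round(r['confidence'],2),np.round(r['rect']),m.sum(),'med',np.median(p,0).round(3),'lo',np.percentile(p,3,0).round(3),'hi',np.percentile(p,97,0).round(3))
E
```

```text
{'t': np.float64(0.0), 'joint_positions': array([-1.208,  0.384,  0.044,  1.6  , -0.018,  1.161, -0.05 ]), 'qvel': array([-0.002,  0.   ,  0.   , -0.002, -0.001, -0.   , -0.001]), 'joint_torque': array([-0.0000e+00, -4.3346e+01,  1.0250e+00, -2.4951e+01,  1.1000e-02,
        1.1000e-02, -0.0000e+00]), 'ee_pos': array([0.289, 0.581, 0.23 ]), 'tcp_rot': array([-0.717, -3.058,  0.004]), 'force': array([ 0.489, -0.221, -0.076]), 'moment': array([0.01 , 0.036, 0.021]), 'finger_force': np.float64(0.0), 'width': np.float64(0.086)}
top campos [0.49382712 0.03200688 1.5816036 ] 430.8501086782837
strip 0.74 [238. 242. 264. 256.] 198 med [0.423 0.305 0.006] lo [ 0.4    0.262 -0.001] hi [0.445 0.349 0.038]
strip 0.66 [218. 182. 229. 211.] 255 med [0.609 0.404 0.012] lo [ 0.563  0.382 -0.002] hi [0.655 0.421 0.038]
strip 0.48 [205. 235. 219. 261.] 263 med [0.424 0.446 0.01 ] lo [ 0.381  0.425 -0.002] hi [0.472 0.462 0.037]
offcut 0.2 [334. 218. 392. 244.] 628 med [ 0.493 -0.105  0.195] lo [ 0.465 -0.169  0.003] hi [ 0.522 -0.005  0.22 ]
stapler 0.72 [296. 209. 390. 243.] 1327 med [ 0.51  -0.032  
[... 1727 characters left out ...]
e 0.72 [302. 146. 313. 168.] 154 med [ 0.524 -0.003  0.19 ] lo [ 0.504 -0.015  0.171] hi [0.529 0.007 0.219]
cradle 0.69 [239. 145. 369. 227.] 7265 med [ 0.531 -0.006  0.089] lo [ 0.471 -0.146  0.009] hi [0.602 0.135 0.197]
battery 0.65 [160. 227. 191. 273.] 1332 med [ 0.637 -0.368  0.046] lo [ 0.574 -0.406  0.016] hi [ 0.672 -0.336  0.063]
battery 0.54 [240. 148. 361. 204.] 4211 med [ 0.523 -0.019  0.159] lo [ 0.468 -0.157  0.065] hi [0.568 0.116 0.199]
screwdriver 0.67 [280. 277. 360. 286.] 520 med [ 0.764 -0.053  0.023] lo [ 0.745 -0.11   0.014] hi [0.784 0.068 0.03 ]
screwdriver 0.39 [158. 227. 190. 275.] 1439 med [ 0.636 -0.368  0.045] lo [ 0.564 -0.409  0.011] hi [ 0.672 -0.336  0.063]
```

Run:
```python
from h import *
a=cam('top');b=cam('scene')
save(a,'t1',(195,140,475,270),2.8)
save(b,'s1',(225,120,475,240),3)
x=cv2.imread('pics/t1.png');y=cv2.imread('pics/s1.png')
cv2.imwrite('pics/b1.png',np.vstack([cv2.resize(x,(640,297)),cv2.resize(y,(640,303))]))
```

```text
(no output)
```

View pics/b1.png

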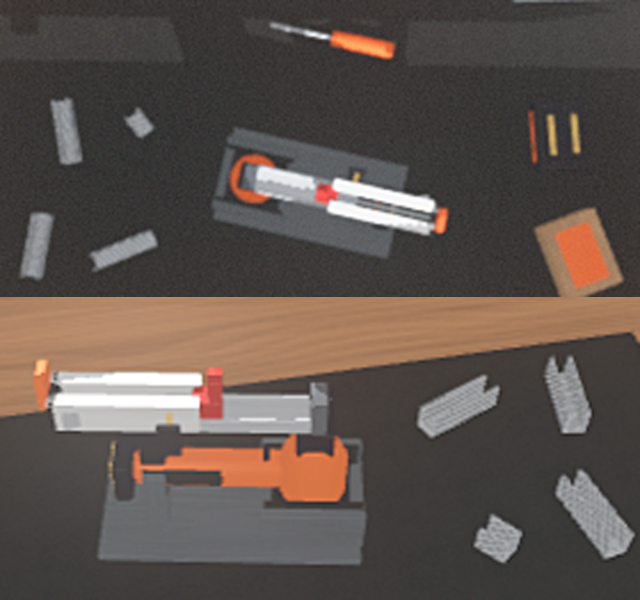

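The upper half is the top view and the lower half the scene view. There are three full-length bars: A at top px (251,249), B at (223,196) and C at (212,248). The offcut is at about (256,196). A is about 0.52 m from the base, B 0.73 m and C 0.62 m, so A fits "nearest to the base". The crop shows A full length with its legs up. The stapler's nose is at its left (+y) end.

Run:
```python
from h import *
s=ctrl.get_state();R=Ro.from_rotvec(s['tcp_rot']).as_matrix();print('tool axes cols',R.round(3).tolist())
P=[]
for n in ['top','scene']:
    c=cam(n);W=cloud(c).reshape(-1,3);P.append(W)
    for nm,lo,hi,z in [('A',(.36,.24),(.48,.38),(.008,.045)),('mag',(.43,-.2),(.6,.16),(.165,.24))]:
        m=(W[:,0]>lo[0])&(W[:,0]<hi[0])&(W[:,1]>lo[1])&(W[:,1]<hi[1])&(W[:,2]>z[0])&(W[:,2]<z[1])
        p=W[m];(cx,cy),(w,h),a=cv2.minAreaRect(p[:,:2].astype(np.float32))
        d=np.linalg.svd(p[:,:2]-p[:,:2].mean(0),full_matrices=False)[2][0]
        print(n,nm,m.sum(),(round(cx,4),round(cy,4)),(round(w,3),round(h,3)),round(a,1),'pca',np.degrees(np.arctan2(d[1],d[0])).round(1))
```

```text
tool axes cols [[-0.896, 0.445, -0.0], [0.445, 0.896, 0.0], [0.0, -0.0, -1.0]]
top A 142 (0.4208, 0.3104) (0.134, 0.116) 88.7 pca 105.4
top mag 873 (0.5183, -0.0306) (0.293, 0.069) 77.9 pca -102.1
scene A 303 (0.425, 0.309) (0.029, 0.101) 21.9 pca -67.7
scene mag 1895 (0.5214, -0.0293) (0.294, 0.074) 75.9 pca 78.1
```

send_rows:
  series:
    - {"hand": 1,"tx": -0.0347,"ty": -0.0265}
    - {"hand": 1,"tx": -0.0347,"ty": -0.0265}
    - {"hand": 1,"tx": -0.0347,"ty": -0.0265}
    - {"hand": 1,"tx": -0.0347,"ty": -0.0265}
    - {"hand": 1,"tx": -0.0347,"ty": -0.0265}
    - {"hand": 1,"tx": -0.0347,"ty": -0.0265}
    - {"hand": 1,"tx": -0.0347,"ty": -0.0265}
    - {"hand": 1,"az": 0.145}
    - {"hand": 1,"az": 0.145}
    - {"hand": 1,"az": 0.145}
    - {"hand": 1,"az": 0.145}
    - {"hand": 1,"az": 0.145}
    - {"hand": 1}
    - {"hand": 1}

```text
schema error: expected keys hand, tx, ty, tz, ax, ay, az
```

```bash
cat > st.py <<'E'
from h import *
# wrist measurement of a strip near (x,y): high points
def strip(c,xy,z=(.025,.05),r=.08):
    W=cloud(c).reshape(-1,3);m=(np.hypot(W[:,0]-xy[0],W[:,1]-xy[1])<r)&(W[:,2]>z[0])&(W[:,2]<z[1])
    p=W[m];q=cv2.minAreaRect(p[:,:2].astype(np.float32));d=np.linalg.svd(p[:,:2]-p[:,:2].mean(0),full_matrices=False)[2][0]
    return m.sum(),np.round(q[0],4),np.round(q[1],4),q[2],np.degrees(np.arctan2(d[1],d[0])),np.percentile(p[:,2],[2,50,98]).round(4)
E
python3 - <<'E'
from st import *
s=ctrl.get_state();R=Ro.from_rotvec(s['tcp_rot']).as_matrix();print(s['t'],s['ee_pos'],R.round(3).tolist(),s['joint_positions'].round(2))
c=cam('wrist');save(c,'w1');print(c['T_tool_cam'])
print(strip(c,(.424,.308)))
E
```

```text
1.3 [0.28897855 0.58222739 0.23125588] [[-0.896, 0.445, -0.0], [0.445, 0.896, -0.0], [0.0, -0.0, -1.0]] [-1.21  0.38  0.04  1.6  -0.02  1.16 -0.05]
[[ 1.21933165e-03 -9.46026584e-01 -3.24086740e-01  8.33066438e-02]
 [ 9.99998752e-01  8.28042219e-04  1.34525766e-03 -7.30704363e-04]
 [-1.00429201e-03 -3.24087976e-01  9.46026414e-01 -1.42383085e-01]
 [ 0.00000000e+00  0.00000000e+00  0.00000000e+00  1.00000000e+00]]st.py:5: RuntimeWarning: Mean of empty slice.
  p=W[m];q=cv2.minAreaRect(p[:,:2].astype(np.float32));d=np.linalg.svd(p[:,:2]-p[:,:2].mean(0),full_matrices=False)[2][0]
  ret = um.true_divide(
Traceback (most recent call last):
  File "st.py", line 5, in strip
    p=W[m];q=cv2.minAreaRect(p[:,:2].astype(np.float32));d=np.linalg.svd(p[:,:2]-p[:,:2].mean(0),full_matrices=False)[2][0]
                                                           ~~~~~~~~~~~~~~~~~~~~~~~~~~~~~~~~~~~~~~~~~~~~~~~~~~~~~~~~~~~~~^^^
IndexError: index 0 is out of bounds for axis 0 with size 0
```

View pics/w1.png

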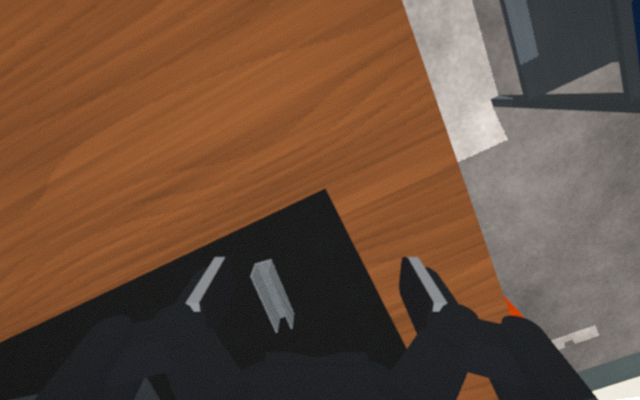

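The move was refused because every key is required. This picture still shows the start pose, with bar C at (272,295) between the fingers. I'll resend with full rows.

send_rows:
  series:
    - {"hand": 1,"tx": -0.0347,"ty": -0.0265,"tz": 0,"ax": 0,"ay": 0,"az": 0}
    - {"hand": 1,"tx": -0.0347,"ty": -0.0265,"tz": 0,"ax": 0,"ay": 0,"az": 0}
    - {"hand": 1,"tx": -0.0347,"ty": -0.0265,"tz": 0,"ax": 0,"ay": 0,"az": 0}
    - {"hand": 1,"tx": -0.0347,"ty": -0.0265,"tz": 0,"ax": 0,"ay": 0,"az": 0}
    - {"hand": 1,"tx": -0.0347,"ty": -0.0265,"tz": 0,"ax": 0,"ay": 0,"az": 0}
    - {"hand": 1,"tx": -0.0347,"ty": -0.0265,"tz": 0,"ax": 0,"ay": 0,"az": 0}
    - {"hand": 1,"tx": -0.0347,"ty": -0.0265,"tz": 0,"ax": 0,"ay": 0,"az": 0}
    - {"hand": 1,"tx": 0,"ty": 0,"tz": 0,"ax": 0,"ay": 0,"az": 0.145}
    - {"hand": 1,"tx": 0,"ty": 0,"tz": 0,"ax": 0,"ay": 0,"az": 0.145}
    - {"hand": 1,"tx": 0,"ty": 0,"tz": 0,"ax": 0,"ay": 0,"az": 0.145}
    - {"hand": 1,"tx": 0,"ty": 0,"tz": 0,"ax": 0,"ay": 0,"az": 0.145}
    - {"hand": 1,"tx": 0,"ty": 0,"tz": 0,"ax": 0,"ay": 0,"az": 0.145}
    - {"hand": 1,"tx": 0,"ty": 0,"tz": 0,"ax": 0,"ay": 0,"az": 0}
    - {"hand": 1,"tx": 0,"ty": 0,"tz": 0,"ax": 0,"ay": 0,"az": 0}

```text
t: 2.75
ee_pos: [0.4241, 0.3081, 0.2314]
tcp_rot: [1.751, 2.608, 0.0]
force: [0.3, 0.8, 0.4]
width: 0.0853
finger_force: 0.0
```

Run:
```python
from st import *
s=ctrl.get_state();R=Ro.from_rotvec(s['tcp_rot']).as_matrix();print(s['t'],s['ee_pos'],R.round(3).tolist(),s['joint_positions'].round(2))
c=cam('wrist');save(c,'w2')
try: print(strip(c,(.424,.308)))
except Exception as e: print(e)
print(proj(c,(.424,.308,.035)))
for r in ctrl.cut_out('wrist','strip'): print(r['confidence'],r['rect'])
```

```text
2.75 [0.42409677 0.30814097 0.23138596] [[-0.379, 0.926, 0.0], [0.926, 0.379, 0.0], [0.0, 0.0, -1.0]] [-0.94  0.14  0.25  1.91 -0.04  1.09 -0.28]
(np.int64(403), array([0.4221, 0.3073]), array([0.0257, 0.1004]), 22.592546463012695, np.float64(-68.51670010967197), array([0.0277, 0.0349, 0.0364]))
(np.float64(315.84185258498076), np.float64(172.8069322239309))
0.75 [300.4, 127.9, 329.1, 209.9]
0.61 [320.8, 17.0, 413.3, 98.2]
```

View pics/w2.png

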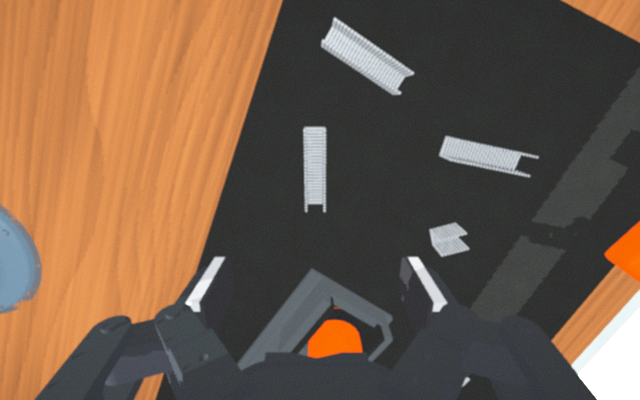

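The wrist picture shows bar A upright at (315,168), C at (367,57), B at (488,157) and the offcut at (450,240). The tool is lined up with A, so I'll descend and grip only its top 15 mm, which keeps the fingertips above the channel lips.

send_rows:
  series:
    - {"hand": 1,"tx": 0,"ty": -0.002,"tz": 0.035,"ax": 0,"ay": 0,"az": 0}
    - {"hand": 1,"tx": 0,"ty": 0,"tz": 0.04,"ax": 0,"ay": 0,"az": 0}
    - {"hand": 1,"tx": 0,"ty": 0,"tz": 0.04,"ax": 0,"ay": 0,"az": 0}
    - {"hand": 1,"tx": 0,"ty": 0,"tz": 0.04,"ax": 0,"ay": 0,"az": 0}
    - {"hand": 1,"tx": 0,"ty": 0,"tz": 0.03,"ax": 0,"ay": 0,"az": 0}
    - {"hand": 1,"tx": 0,"ty": 0,"tz": 0.02,"ax": 0,"ay": 0,"az": 0}
    - {"hand": 1,"tx": 0,"ty": 0,"tz": 0.0055,"ax": 0,"ay": 0,"az": 0}
    - {"hand": 1,"tx": 0,"ty": 0,"tz": 0,"ax": 0,"ay": 0,"az": 0}
    - {"hand": 0,"tx": 0,"ty": 0,"tz": 0,"ax": 0,"ay": 0,"az": 0}
    - {"hand": 0,"tx": 0,"ty": 0,"tz": 0,"ax": 0,"ay": 0,"az": 0}
    - {"hand": 0,"tx": 0,"ty": 0,"tz": 0,"ax": 0,"ay": 0,"az": 0}
    - {"hand": 0,"tx": 0,"ty": 0,"tz": 0,"ax": 0,"ay": 0,"az": 0}
    - {"hand": 0,"tx": 0,"ty": 0,"tz": 0,"ax": 0,"ay": 0,"az": 0}
    - {"hand": 0,"tx": 0,"ty": 0,"tz": 0,"ax": 0,"ay": 0,"az": 0}
    - {"hand": 0,"tx": 0,"ty": 0,"tz": 0,"ax": 0,"ay": 0,"az": 0}
    - {"hand": 0,"tx": 0,"ty": 0,"tz": 0,"ax": 0,"ay": 0,"az": 0}

```text
t: 4.45
ee_pos: [0.4231, 0.308, 0.0218]
tcp_rot: [1.755, 2.605, 0.003]
force: [-1.6, -0.0, 6.9]
width: 0.0239
finger_force: 60.5
```

send_rows:
  series:
    - {"hand": 0,"tx": 0,"ty": 0,"tz": -0.005,"ax": 0,"ay": 0,"az": 0}
    - {"hand": 0,"tx": 0,"ty": 0,"tz": -0.02,"ax": 0,"ay": 0,"az": 0}
    - {"hand": 0,"tx": 0,"ty": 0,"tz": -0.04,"ax": 0,"ay": 0,"az": 0}
    - {"hand": 0,"tx": 0,"ty": 0,"tz": -0.04,"ax": 0,"ay": 0,"az": 0}
    - {"hand": 0,"tx": 0,"ty": 0,"tz": -0.04,"ax": 0,"ay": 0,"az": 0}
    - {"hand": 0,"tx": 0,"ty": 0,"tz": -0.04,"ax": 0,"ay": 0,"az": 0}
    - {"hand": 0,"tx": 0,"ty": 0,"tz": -0.035,"ax": 0,"ay": 0,"az": 0}
    - {"hand": 0,"tx": 0,"ty": 0,"tz": -0.02,"ax": 0,"ay": 0,"az": 0}
    - {"hand": 0,"tx": 0,"ty": 0,"tz": 0,"ax": 0,"ay": 0,"az": 0}
    - {"hand": 0,"tx": 0,"ty": 0,"tz": 0,"ax": 0,"ay": 0,"az": 0}

```text
t: 5.45
ee_pos: [0.4216, 0.3068, 0.2598]
tcp_rot: [-1.755, -2.605, 0.002]
force: [0.9, -0.4, -2.9]
width: 0.0237
finger_force: 59.7
```

Run:
```python
from h import *
s=ctrl.get_state();R=Ro.from_rotvec(s['tcp_rot']).as_matrix();print(s['t'],s['ee_pos'],s['joint_positions'].round(2),s['force'],s['moment'],s['width'])
c=cam('wrist');save(c,'w3');W=cloud(c);T=(W-s['ee_pos'])@R
rs=ctrl.cut_out('wrist','strip')
for r in rs:
    p=T[r['mask']];p=p[~np.isnan(p[:,0])];print(r['confidence'],r['rect'],np.percentile(p,[2,50,98],axis=0).round(4).tolist())
np.save('T3.npy',T)
# in-hand: points near tool
m=(abs(T[...,1])<.016)&(abs(T[...,0])<.07)&(T[...,2]>-.02)&(T[...,2]<.03)
for x in np.arange(-.06,.06,.005):
    q=T[m&(abs(T[...,0]-x)<.0025)]
    if len(q): print(x.round(3),len(q),np.percentile(q[:,2],[5,50,95]).round(4),np.percentile(q[:,1],[2,98]).round(4))
# stapler precise, top view + scene: points in z bands
for n in ['scene','top']:
    c=cam(n);W=cloud(c);
    for r in ctrl.cut_out(n,'rail')[:1]+ctrl.cut_out(n,'pusher_face')[:1]+ctrl.cut_out(n,'stapler')[:1]:
        p=W[r['mask']];p=p[~np.isnan(p[:,0])&(p[:,2]>.15)];np.save(f'{n}_{len(p)}.npy',p)
    np.save(f'W{n}.npy',W); np.save(f'I{n}.npy',c['img'])
```

```text
5.45 [0.42156608 0.30678834 0.25980273] [-0.95  0.11  0.26  1.88 -0.03  1.15 -0.29] [ 0.90383678 -0.44569301 -2.92078075] [-0.03031891  0.03101369 -0.01666488] 0.0236712992173404
0.93 [285.9, 165.6, 343.5, 350.8] [[-0.0477, -0.0127, -0.0137], [0.0086, -0.0007, 0.0161], [0.0497, 0.0117, 0.0177]]
0.92 [433.4, 134.0, 519.7, 171.2] [[-0.0002, 0.1611, 0.2237], [0.0176, 0.2063, 0.2534], [0.0383, 0.2561, 0.2556]]
0.86 [322.8, 25.0, 406.9, 95.7] [[0.0948, 0.0144, 0.2238], [0.127, 0.056, 0.2526], [0.1559, 0.1001, 0.2556]]
-0.05 136 [-0.0132  0.0163  0.0175] [-0.0121  0.0124]
-0.045 294 [-0.0133  0.0162  0.0173] [-0.0124  0.0122]
-0.04 335 [-0.0133  0.016   0.0174] [-0.0128  0.0117]
-0.035 327 [-0.0132  0.0161  0.0173] [-0.0124  0.012 ]
-0.03 322 [-0.0134  0.0162  0.0174] [-0.0125  0.0119]
-0.025 336 [-0.0133  0.0162  0.0174] [-0.0125  0.0122]
-0.02 365 [-0.0132  0.0161  0.0173] [-0.0127  0.012 ]
-0.015 357 [-0.0133  0.0161  0.0174] [-0.0122  0.0115]
-0.01 353 [-0.0135  0.0162  0.0172] [-0.0122  0.0115]
-0.005 365 [-0.0144  0.0162  0.0174] [-0.0122  0.0115]
-0.0 403 [-0.0139  0.0161  0.0174] [-0.0123  0.0115]
0.005 402 [-0.0141  0.016   0.0174] [-0.0122  0.0115]
0.01 634 [-0.0181 -0.0048  0.0172] [-0.0156  0.0156]
0.015 420 [-0.0134  0.0161  0.0174] [-0.0129  0.0117]
0.02 459 [-0.0133  0.0161  0.0173] [-0.0128  0.0117]
0.025 468 [-0.0134  0.0161  0.0174] [-0.0128  0.0115]
0.03 457 [-0.0135  0.016   0.0174] [-0.0126  0.0117]
0.035 488 [-0.0133  0.0162  0.0173] [-0.0129  0.0116]
0.04 505 [-0.0135  0.016   0.0175] [-0.0128  0.0115]
0.045 522 [-0.0133  0.0161  0.0174] [-0.013   0.0114]
0.05 418 [-0.0131  0.0124  0.0177] [-0.0132  0.0117]
```

View pics/w3.png

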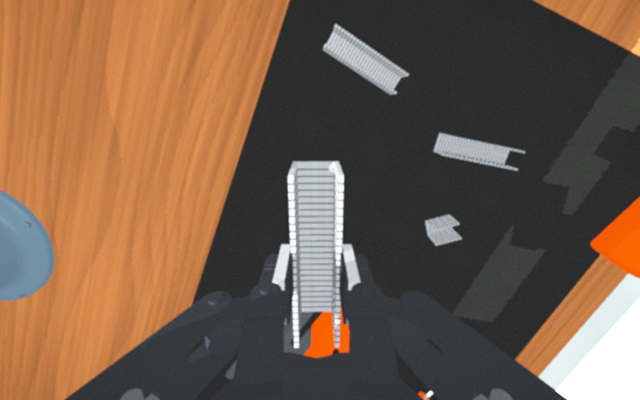

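The strip is held level and centred: its crown is 16 mm below the TCP and it spans about ±50 mm along tool x. Next I'll move beside and above the stapler, turn to its axis and measure it with the wrist camera.

send_rows:
  series:
    - {"hand": 0,"tx": -0.0395,"ty": 0.005,"tz": -0.01,"ax": 0,"ay": 0,"az": 0}
    - {"hand": 0,"tx": -0.0395,"ty": 0.005,"tz": -0.01,"ax": 0,"ay": 0,"az": 0}
    - {"hand": 0,"tx": -0.0395,"ty": 0.005,"tz": -0.01,"ax": 0,"ay": 0,"az": 0}
    - {"hand": 0,"tx": -0.0395,"ty": 0.005,"tz": -0.01,"ax": 0,"ay": 0,"az": 0}
    - {"hand": 0,"tx": -0.0395,"ty": 0.005,"tz": -0.01,"ax": 0,"ay": 0,"az": 0}
    - {"hand": 0,"tx": -0.0395,"ty": 0.005,"tz": -0.01,"ax": 0,"ay": 0,"az": 0}
    - {"hand": 0,"tx": -0.0395,"ty": 0.005,"tz": -0.01,"ax": 0,"ay": 0,"az": 0}
    - {"hand": 0,"tx": -0.0395,"ty": 0.005,"tz": -0.01,"ax": 0,"ay": 0,"az": 0}
    - {"hand": 0,"tx": -0.039,"ty": 0.004,"tz": -0.01,"ax": 0,"ay": 0,"az": 0}
    - {"hand": 0,"tx": 0,"ty": 0,"tz": 0,"ax": 0,"ay": 0,"az": 0.12}
    - {"hand": 0,"tx": 0,"ty": 0,"tz": 0,"ax": 0,"ay": 0,"az": 0.12}
    - {"hand": 0,"tx": 0,"ty": 0,"tz": 0,"ax": 0,"ay": 0,"az": 0.12}
    - {"hand": 0,"tx": 0,"ty": 0,"tz": 0,"ax": 0,"ay": 0,"az": 0.12}
    - {"hand": 0,"tx": 0,"ty": 0,"tz": 0,"ax": 0,"ay": 0,"az": 0.12}
    - {"hand": 0,"tx": 0,"ty": 0,"tz": 0,"ax": 0,"ay": 0,"az": 0}
    - {"hand": 0,"tx": 0,"ty": 0,"tz": 0,"ax": 0,"ay": 0,"az": 0}

```text
t: 7.55
ee_pos: [0.5964, -0.005, 0.3507]
tcp_rot: [-2.444, -1.974, 0.0]
force: [0.7, 0.9, -1.7]
width: 0.0239
finger_force: 59.7
```

Run:
```python
from h import *
s=ctrl.get_state();R=Ro.from_rotvec(s['tcp_rot']).as_matrix();print(s['t'],s['ee_pos'],R.round(3).tolist(),s['joint_positions'].round(2))
c=cam('wrist');save(c,'w4');W=cloud(c);np.save('W4.npy',W);np.save('I4.npy',c['img'])
T=(W-s['ee_pos'])@R;np.save('T4.npy',T)
# stapler guess frame
a=np.radians(78);ex=np.array([np.cos(a),np.sin(a),0]);ey=np.array([-ex[1],ex[0],0]);O=np.array([.5457,.0908,.158])
A=np.stack([(W-O)@ex,(W-O)@ey,W[...,2]-.158],-1)
np.save('A4.npy',A)
m=(abs(A[...,1])<.06)&(A[...,2]>-.01)&(A[...,2]<.075)&(T[...,2]>.05)
for x in np.arange(-.3,.05,.01):
    q=A[m&(abs(A[...,0]-x)<.005)]
    if len(q)>5:
        out=[]
        for lo,hi in [(-.006,.004),(.006,.02),(.03,.042),(.042,.075)]:
            k=q[(q[:,2]>lo)&(q[:,2]<hi)]
            out.append((len(k),*(np.percentile(k[:,1],[3,97]).round(4).tolist()),np.median(k[:,2]).round(4)) if len(k)>3 else len(k))
        print(x.round(3),out)
```

```text
7.55 [ 0.59635224 -0.00501299  0.35066964] [[0.211, 0.978, -0.0], [0.978, -0.211, -0.0], [-0.0, -0.0, -1.0]] [-0.59  0.22  0.63  1.6  -0.13  1.36 -0.16]
-0.23 [0, 2, (28, 0.0203, 0.0335, np.float64(0.0378)), 0]
-0.22 [0, (13, 0.0097, 0.015, np.float64(0.0198)), (94, 0.0203, 0.0346, np.float64(0.0379)), 0]
-0.21 [0, (13, 0.0093, 0.0136, np.float64(0.0192)), (112, 0.0017, 0.0353, np.float64(0.0376)), 0]
-0.2 [0, (15, 0.0097, 0.0151, np.float64(0.0193)), (145, -0.0023, 0.035, np.float64(0.0377)), 0]
-0.19 [0, (15, -0.0027, 0.0146, np.float64(0.0193)), (169, -0.0053, 0.035, np.float64(0.0378)), 0]
-0.18 [(8, -0.0112, 0.0233, np.float64(0.0025)), (33, -0.0113, 0.0146, np.float64(0.0191)), (188, -0.0083, 0.0347, np.float64(0.0376)), 0]
-0.17 [(15, -0.0112, 0.0241, np.float64(-0.0051)), (34, -0.0114, 0.015, np.float64(0.0177)), (226, -0.0112, 0.0349, np.float64(0.0378)), 0]
-0.16 [(11, -0.0011, 0.0237, np.float64(-0.0051)), (28, -0.0114, 0.0139, np.float64(0.0183)), (226, -0.0113, 0.0346, np.float64(0.0377)), 0]
-0.15 [(25, -0.0338, 0.0264, np.float64(-0.0001)), (38, -0.0338, 0.0269, np.flo
[... 1469 characters left out ...]
 np.float64(0.0)), (112, -0.0075, 0.0314, np.float64(0.0132)), 0, 0]
-0.02 [(229, 0.0008, 0.0261, np.float64(0.0)), (124, -0.0071, 0.0314, np.float64(0.0131)), 0, 0]
-0.01 [(258, -0.0053, 0.0261, np.float64(0.0)), (125, -0.0074, 0.0314, np.float64(0.0132)), 0, 0]
0.0 [(148, -0.0062, 0.026, np.float64(-0.0001)), (65, -0.0073, 0.0308, np.float64(0.0123)), (184, -0.0053, 0.0285, np.float64(0.0338)), 0]
0.01 [(24, -0.0073, -0.0058, np.float64(-0.0031)), (29, -0.0062, -0.0057, np.float64(0.0131)), (448, -0.0055, 0.0285, np.float64(0.034)), 0]
0.02 [(59, -0.0062, 0.0018, np.float64(-0.005)), (16, -0.0058, 0.0008, np.float64(0.0143)), (245, -0.0001, 0.0242, np.float64(0.0354)), 0]
0.03 [0, 0, 0, 0]
```

View pics/w4.png

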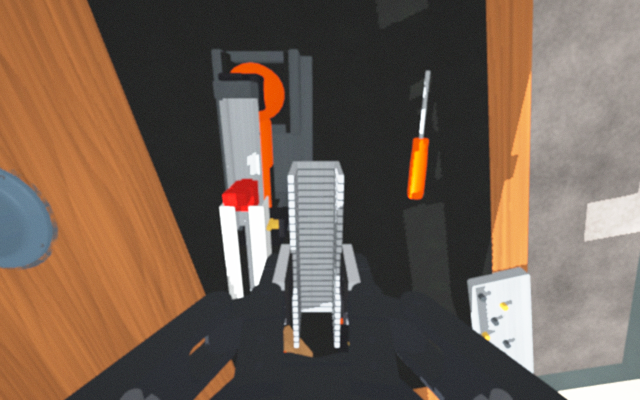

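The wrist picture shows the nose at (240,88), the channel at (242,130), the red pusher tab at (240,193) and the white rail at (235,240). The brass latch is at (273,225). Now I'll refine the axis, nose face and pusher face.

Run:
```python
import numpy as np
from h import Ro
A=np.load('A4.npy');I=np.load('I4.npy').astype(int);T=np.load('T4.npy')
A[...,1]-=.0118
ok=(abs(A[...,1])<.03)&(T[...,2]>.05)
x,y,z=A[...,0],A[...,1],A[...,2]
# nose: top & inner face
m=ok&(z>.03)&(z<.045)&(x>-.03)&(x<.05)
print('nose top',np.percentile(x[m],[1,3,10,50,97,99]).round(4),np.percentile(z[m],[50,97]).round(4),np.percentile(y[m],[1,99]).round(4))
m=ok&(z>.008)&(z<.03)&(x>-.02)&(x<.02)&(abs(y)<.012);print('nose inner face',m.sum(),np.median(x[m]) if m.any() else 0)
m=ok&(abs(z)<.004)&(abs(y)<.012);print('floor x max',np.percentile(x[m],[1,50,98,99.8]).round(4),'z',np.median(z[m]))
red=(I[...,0]>130)&(I[...,1]<70)&(I[...,2]<70)&ok&(z>.0)
m=red&(z>.055);print('tab top',m.sum(),np.percentile(x[m],[2,50,98,99.5]).round(4),np.median(z[m]),np.percentile(y[m],[2,98]).round(4))
m=red&(z>.01)&(z<.055);print('tab face',m.sum(),np.percentile(x[m],[2,50,98]).round(4))
m=ok&(z>.034)&(z<.042)&(x<-.09);print('rail front',np.percentile(x[m],[90,97,99,99.7]).round(4),np.median(z[m]))
# edge slopes
for nm,zr,xr,yr in [('lip',(.01,.017),(-.08,-.01),None),('rail',(.034,.042),(-.2,-.12),None)]:
    L=[];H=[];X=np.arange(xr[0],xr[1],.008)
    for x0 in X:
        q=y[ok&(abs(x-x0)<.004)&(z>zr[0])&(z<zr[1])];L.append(np.percentile(q,1));H.append(np.percentile(q,99))
    print(nm,'slopes',np.polyfit(X,L,1)[0].round(4),np.polyfit(X,H,1)[0].round(4),'mid',((np.mean(L)+np.mean(H))/2).round(4))
# strip in hand now
m=(abs(T[...,1])<.011)&(abs(T[...,0])<.07)&(T[...,2]>.012)&(T[...,2]<.02)
print('crown x',np.percentile(T[m][:,0],[.2,1,99,99.8]).round(4),'z',np.median(T[m][:,2]))
m=(abs(T[...,1])<.016)&(abs(T[...,0])<.07)&(T[...,2]>-.018)&(T[...,2]<-.011)&(abs(T[...,0]-.01)>.012)
print('leg tops x',np.percentile(T[m][:,0],[.2,1,99,99.8]).round(4),'y',np.percentile(T[m][:,1],[1,99]).round(4))
# static cams
for n in ['scene','top']:
    W=np.load(f'W{n}.npy');a=np.radians(78);ex=np.array([np.cos(a),np.sin(a),0]);ey=np.array([-ex[1],ex[0],0]);O=np.array([.5457,.0908,.158])+.0118*ey
    x=(W-O)@ex;y=(W-O)@ey;z=W[...,2]-.158
    m=(abs(y)<.012)&(z>.028)&(z<.045)&(x>-.03)&(x<.05);print(n,'nose',np.percentile(x[m],[2,50,98]).round(4))
    m=(abs(y)<.03)&(z>.048)&(z<.075)&(x>-.13)&(x<-.05);print(n,'tab',m.sum(),np.percentile(x[m],[2,50,98]).round(4),np.percentile(y[m],[2,98]).round(4))
    m=(abs(y)<.03)&(z>.042)&(z<.075)&(x>-.32)&(x<-.2);print(n,'grip',m.sum(),np.percentile(x[m],[2,50,98]).round(4),np.percentile(y[m],[2,98]).round(4))
    m=(abs(y)<.04)&(z>.03)&(z<.042)&(x>-.2)&(x<-.12);print(n,'rail y',np.percentile(y[m],[2,98]).round(4))
```

```text
nose top [0.0005 0.0005 0.0023 0.0105 0.0219 0.0229] [0.0342 0.0365] [-0.0177  0.0175]
nose inner face 15 0.01849059835591457
floor x max [-0.1412 -0.0432 -0.0014  0.0179] z -8.512548477217219e-05
tab top 319 [-0.102  -0.0944 -0.0887 -0.0887] 0.05962458653189859 [-0.0117  0.011 ]
tab face 457 [-0.1164 -0.091  -0.0886]
rail front [-0.1189 -0.1125 -0.111  -0.1105] 0.03775222613353538
lip slopes -0.0011 0.0015 mid 0.0003
rail slopes -0.0898 -0.0037 mid 0.0011
crown x [-0.0498 -0.0487  0.0495  0.0499] z 0.016611568118420184
leg tops x [-0.0496 -0.0492  0.0498  0.0502] y [-0.0128  0.0127]
scene nose [0.0031 0.0134 0.0235]
scene tab 57 [-0.1    -0.093  -0.0873] [-0.0142  0.0093]
scene grip 73 [-0.268  -0.2613 -0.2581] [-0.0188  0.0144]
scene rail y [-0.0262  0.0229]
top nose [-0.0003  0.01    0.0212]
top tab 34 [-0.103  -0.0967 -0.0897] [-0.0106  0.0116]
top grip 47 [-0.2707 -0.2638 -0.2117] [-0.0175  0.0159]
top rail y [-0.0225  0.0235]
```

send_rows:
  series:
    - {"hand": 0,"tx": 0.013,"ty": -0.0203,"tz": 0,"ax": 0,"ay": 0,"az": 0}
    - {"hand": 0,"tx": 0.013,"ty": -0.0203,"tz": 0,"ax": 0,"ay": 0,"az": 0}
    - {"hand": 0,"tx": 0.013,"ty": -0.0203,"tz": 0,"ax": 0,"ay": 0,"az": 0}
    - {"hand": 0,"tx": 0.013,"ty": -0.0204,"tz": 0,"ax": 0,"ay": 0,"az": 0}
    - {"hand": 0,"tx": 0,"ty": 0,"tz": 0.03,"ax": 0,"ay": 0,"az": 0}
    - {"hand": 0,"tx": 0,"ty": 0,"tz": 0.03,"ax": 0,"ay": 0,"az": 0}
    - {"hand": 0,"tx": 0,"ty": 0,"tz": 0.03,"ax": 0,"ay": 0,"az": 0}
    - {"hand": 0,"tx": 0,"ty": 0,"tz": 0.025,"ax": 0,"ay": 0,"az": 0}
    - {"hand": 0,"tx": 0,"ty": 0,"tz": 0.01,"ax": 0,"ay": 0,"az": 0}
    - {"hand": 0,"tx": 0,"ty": 0,"tz": 0,"ax": 0,"ay": 0,"az": 0}
    - {"hand": 0,"tx": 0,"ty": 0,"tz": 0,"ax": 0,"ay": 0,"az": 0}

```text
t: 8.7
ee_pos: [0.529, 0.063, 0.2269]
tcp_rot: [2.446, 1.97, 0.003]
force: [-0.3, 0.0, -1.1]
width: 0.0237
finger_force: 59.7
```

```bash
cat > sf.py <<'E'
from h import *
a=np.radians(78);ex=np.array([np.cos(a),np.sin(a),0]);ey=np.array([-ex[1],ex[0],0]);O=np.array([.5342,.0933,.158])
def S(W): return np.stack([(W-O)@ex,(W-O)@ey,W[...,2]-.158],-1)
def pose():
    s=ctrl.get_state();R=Ro.from_rotvec(s['tcp_rot']).as_matrix()
    print('t',s['t'],'tcp in stapler',S(s['ee_pos']).round(4),'yaw',np.degrees(np.arctan2(R[1,0],R[0,0])).round(2),'tilt',R[:2,2].round(4),'F',[round(float(s['force']@e),1) for e in (ex,ey,np.array([0,0,1.]))],'w',round(float(s['width']),4))
    return s,R
E
python3 - <<'E'
from sf import *
s,R=pose()
c=cam('wrist');save(c,'w5');W=cloud(c);A=S(W);T=(W-s['ee_pos'])@R
x,y,z=A[...,0],A[...,1],A[...,2];far=(T[...,2]>.025)
for nm,x0,x1,z0,z1 in [('nose',.002,.021,.028,.042),('lip',-.08,-.005,.009,.02)]:
    m=far&(x>x0)&(x<x1)&(z>z0)&(z<z1)&(abs(y)<.03);print(nm,m.sum(),np.percentile(y[m],[1,3,97,99]).round(4),np.median(z[m]).round(4)) if m.sum() else print(nm,0)
m=far&(z>.03)&(z<.045)&(x>-.02)&(x<.04)&(abs(y)<.022);print('nose x',np.percentile(x[m],[1,3,97,99]).round(4))
I=c['img'].astype(int);red=(I[...,0]>130)&(I[...,1]<70)&(I[...,2]<70)&(abs(y)<.03)&(x<-.06)
print('red',red.sum(), np.percentile(A[red],[2,98],axis=0).round(4) if red.sum()>5 else '')
m=(abs(T[...,1])<.016)&(abs(T[...,0])<.07)&(T[...,2]>-.018)&(T[...,2]<.025)
q=A[m];print('strip st-frame: x',np.percentile(q[:,0],[.3,99.7]).round(4));k=q[:,0]>.0;print('y front',np.percentile(q[k][:,1],[1,99]).round(4))
E
```

```text
t 8.7 tcp in stapler [-0.0307 -0.0012  0.0689] yaw 77.7 tilt [0.0018 0.0004] F [-0.1, 0.3, -1.1] w 0.0237
nose 467 [-0.0178 -0.0172  0.0174  0.0178] 0.0349
lip 106 [0.0184 0.0185 0.0199 0.0199] 0.0135
nose x [0.0027 0.0058 0.0231 0.0232]
red 1006 [[-0.1014 -0.011   0.0439]
 [-0.088   0.0086  0.0606]]
strip st-frame: x [-0.1001  0.0193]
y front [-0.0136  0.0114]
```

View pics/w5.png

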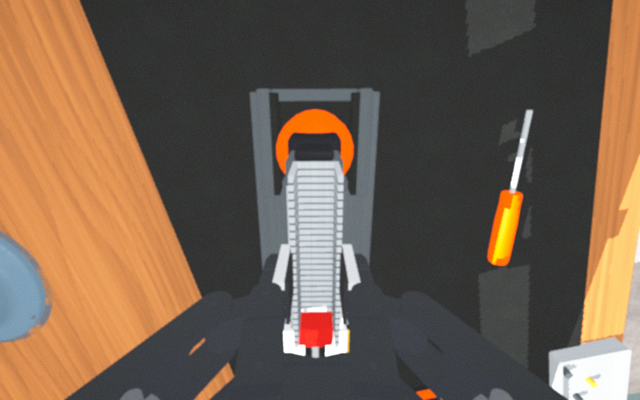

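The strip sits over the channel, with its front at row 160 above the nose and its tail at row 310 just ahead of the red tab (316,330). It is 1.1 mm off to one side. I'll correct that and push the pusher back by its tab, with the crown at tab height.

send_rows:
  series:
    - {"hand": 0,"tx": 0,"ty": -0.0011,"tz": 0,"ax": 0,"ay": 0,"az": -0.005}
    - {"hand": 0,"tx": -0.004,"ty": 0,"tz": 0,"ax": 0,"ay": 0,"az": 0}
    - {"hand": 0,"tx": -0.004,"ty": 0,"tz": 0,"ax": 0,"ay": 0,"az": 0}
    - {"hand": 0,"tx": -0.004,"ty": 0,"tz": 0,"ax": 0,"ay": 0,"az": 0}
    - {"hand": 0,"tx": -0.004,"ty": 0,"tz": 0,"ax": 0,"ay": 0,"az": 0}
    - {"hand": 0,"tx": -0.004,"ty": 0,"tz": 0,"ax": 0,"ay": 0,"az": 0}
    - {"hand": 0,"tx": -0.004,"ty": 0,"tz": 0,"ax": 0,"ay": 0,"az": 0}
    - {"hand": 0,"tx": -0.001,"ty": 0,"tz": 0,"ax": 0,"ay": 0,"az": 0}
    - {"hand": 0,"tx": 0,"ty": 0,"tz": 0,"ax": 0,"ay": 0,"az": 0}

```text
t: 9.65
ee_pos: [0.5221, 0.0391, 0.2261]
tcp_rot: [2.442, 1.976, 0.002]
force: [1.0, 5.4, 1.9]
width: 0.0239
finger_force: 60.0
```

```bash
cat > look.py <<'E'
from sf import *
def look(n):
    s,R=pose();c=cam('wrist');save(c,n);W=cloud(c);A=S(W);T=(W-s['ee_pos'])@R
    x,y,z=A[...,0],A[...,1],A[...,2]
    hand=(abs(T[...,1])<.016)&(T[...,2]<.025)
    m=~hand&(z>.03)&(z<.042)&(x>-.02)&(x<.04)&(abs(y)<.022);print('nose x',m.sum(),np.percentile(x[m],[1,3,97,99]).round(4),'y',np.percentile(y[m],[1,99]).round(4))
    m=(abs(T[...,1])<.016)&(abs(T[...,0])<.07)&(T[...,2]>.01)&(T[...,2]<.025)&(abs(y)<.01)
    p=np.polyfit(T[m][:,0],T[m][:,2],1);print('crown in tool: x',np.percentile(T[m][:,0],[.3,99.7]).round(4),'z,slope',p.round(4),'A x',np.percentile(x[m],[.3,99.7]).round(4),'z',np.median(z[m]).round(4))
    m=(abs(T[...,1])<.016)&(abs(T[...,0])<.06)&(T[...,2]>-.025)&(T[...,2]<-.006)&(x>-.03);print('legs y',np.percentile(y[m],[1,99]).round(4),'z',np.median(z[m]).round(4))
    return c,A,T
E
python3 -c "
from look import *
look('w6')"
```

```text
t 9.65 tcp in stapler [-0.0556  0.0006  0.0681] yaw 77.97 tilt [0.0009 0.0007] F [5.5, 0.1, 1.9] w 0.0239
nose x 2167 [-0.0014 -0.0008  0.0207  0.0212] y [-0.0174  0.0174]
crown in tool: x [-0.0505  0.05  ] z,slope [0.0069 0.0164] A x [-0.1061 -0.0056] z 0.0515
legs y [-0.0118  0.0135] z 0.0809
```

send_rows:
  series:
    - {"hand": 0,"tx": 0,"ty": 0.0008,"tz": 0.008,"ax": 0,"ay": 0,"az": 0}
    - {"hand": 0,"tx": 0,"ty": 0,"tz": 0.008,"ax": 0,"ay": 0,"az": 0}
    - {"hand": 0,"tx": 0,"ty": 0,"tz": 0.008,"ax": 0,"ay": 0,"az": 0}
    - {"hand": 0,"tx": 0,"ty": 0,"tz": 0.006,"ax": 0,"ay": 0,"az": 0}
    - {"hand": 0,"tx": 0,"ty": 0,"tz": 0.003,"ax": 0,"ay": 0,"az": 0}
    - {"hand": 0,"tx": 0,"ty": 0,"tz": 0,"ax": 0,"ay": 0,"az": 0}

```text
t: 10.3
ee_pos: [0.5223, 0.0389, 0.192]
tcp_rot: [-2.441, -1.977, 0.001]
force: [2.1, 3.9, -1.0]
width: 0.0235
finger_force: 59.8
```

```bash
python3 -c "
from look import *
look('w7')"
```

```text
t 10.3 tcp in stapler [-0.0557  0.0004  0.034 ] yaw 78.01 tilt [-0.0008 -0.0003] F [4.3, -1.2, -1.0] w 0.0235
nose x 250 [-0.0013 -0.0008  0.0141  0.0144] y [-0.018   0.0179]
crown in tool: x [-0.0524  0.05  ] z,slope [0.0047 0.0163] A x [-0.1081 -0.0056] z 0.0175
legs y [-0.012   0.0134] z 0.0468
```

send_rows:
  series:
    - {"hand": 0,"tx": 0,"ty": 0.0006,"tz": 0.004,"ax": 0,"ay": 0,"az": 0}
    - {"hand": 0,"tx": 0,"ty": 0,"tz": 0.004,"ax": 0,"ay": 0,"az": 0}
    - {"hand": 0,"tx": 0,"ty": 0,"tz": 0.004,"ax": 0,"ay": 0,"az": 0}
    - {"hand": 0,"tx": 0,"ty": 0,"tz": 0.002,"ax": 0,"ay": 0,"az": 0}
    - {"hand": 0,"tx": 0,"ty": 0,"tz": 0,"ax": 0,"ay": 0,"az": 0}

```text
t: 10.85
ee_pos: [0.5231, 0.0388, 0.1783]
tcp_rot: [-2.441, -1.977, 0.0]
force: [0.8, 5.4, 0.5]
width: 0.024
finger_force: 59.9
```

```bash
python3 -c "
from look import *
look('w8')"
```

```text
t 10.85 tcp in stapler [-0.0556 -0.0005  0.0203] yaw 78.01 tilt [-0.0002 -0.0001] F [5.5, 0.3, 0.5] w 0.024
nose x 300 [-0.0012 -0.0009  0.0142  0.0144] y [-0.018   0.0178]
crown in tool: x [-0.0525  0.0472] z,slope [0.0061 0.0164] A x [-0.1081 -0.0084] z 0.0038
legs y [-0.0159  0.0149] z 0.0335
```

View pics/w8.png

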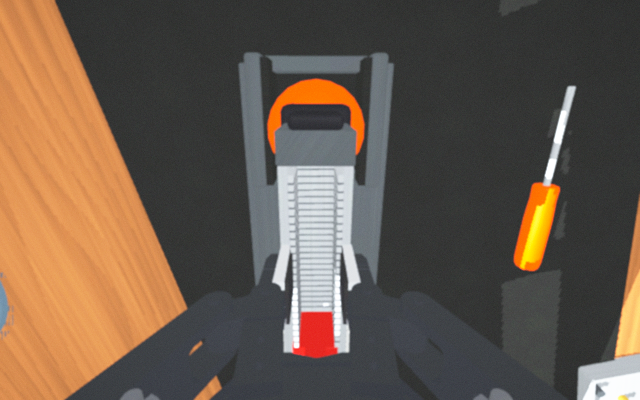

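The strip is inside the channel: its front is at row 168, just behind the nose (row 165), and the pusher tab is behind it at (316,335). I'll lower the last 1.5 mm and move forward to the nose.

send_rows:
  series:
    - {"hand": 0,"tx": 0,"ty": 0,"tz": 0.001,"ax": 0,"ay": 0,"az": 0}
    - {"hand": 0,"tx": 0.001,"ty": 0,"tz": 0.0005,"ax": 0,"ay": 0,"az": 0}
    - {"hand": 0,"tx": 0.001,"ty": 0,"tz": 0,"ax": 0,"ay": 0,"az": 0}
    - {"hand": 0,"tx": 0.001,"ty": 0,"tz": 0,"ax": 0,"ay": 0,"az": 0}
    - {"hand": 0,"tx": 0,"ty": 0,"tz": 0,"ax": 0,"ay": 0,"az": 0}

```text
t: 11.4
ee_pos: [0.5239, 0.0417, 0.1772]
tcp_rot: [2.441, 1.977, 0.0]
force: [0.9, 5.0, 0.7]
width: 0.0237
finger_force: 60.0
```

```bash
python3 -c "
from sf import *
pose()"
```

```text
t 11.4 tcp in stapler [-0.0526 -0.0006  0.0192] yaw 78.0 tilt [0.0002 0.    ] F [5.1, 0.1, 0.7] w 0.0237
```

send_rows:
  series:
    - {"hand": 0.5,"tx": 0,"ty": 0,"tz": 0,"ax": 0,"ay": 0,"az": 0}
    - {"hand": 0.5,"tx": 0,"ty": 0,"tz": 0,"ax": 0,"ay": 0,"az": 0}
    - {"hand": 0.5,"tx": 0,"ty": 0,"tz": 0,"ax": 0,"ay": 0,"az": 0}
    - {"hand": 0.5,"tx": 0,"ty": 0,"tz": 0,"ax": 0,"ay": 0,"az": 0}
    - {"hand": 0.5,"tx": 0,"ty": 0,"tz": 0,"ax": 0,"ay": 0,"az": 0}
    - {"hand": 0.5,"tx": 0,"ty": 0,"tz": -0.01,"ax": 0,"ay": 0,"az": 0}
    - {"hand": 0.5,"tx": 0,"ty": 0,"tz": -0.03,"ax": 0,"ay": 0,"az": 0}
    - {"hand": 0.5,"tx": 0,"ty": 0,"tz": -0.04,"ax": 0,"ay": 0,"az": 0}
    - {"hand": 0.5,"tx": 0,"ty": 0,"tz": -0.04,"ax": 0,"ay": 0,"az": 0}
    - {"hand": 0.5,"tx": 0,"ty": 0,"tz": 0,"ax": 0,"ay": 0,"az": 0}
    - {"hand": 0.5,"tx": 0,"ty": 0,"tz": 0,"ax": 0,"ay": 0,"az": 0}

```text
t: 12.5
ee_pos: [0.5247, 0.0414, 0.2992]
tcp_rot: [2.441, 1.976, 0.006]
force: [-0.0, -0.0, -1.2]
width: 0.0426
finger_force: 0.0
```

```bash
cat > chk.py <<'E'
from sf import *
def chk(n):
    s,R=pose();c=cam('wrist');save(c,n);W=cloud(c);A=S(W);x,y,z=A[...,0],A[...,1],A[...,2]
    m=(abs(y)<.009)&(z>-.002)&(z<.008)&(x<0.01)&(x>-.13);print('crown',m.sum(),'x',np.percentile(x[m],[.5,2,98,99.5]).round(4),'z',np.median(z[m]).round(4),'slope',np.polyfit(x[m],z[m],1).round(4))
    m=(abs(y)<.018)&(z>.026)&(z<.04)&(x<-.01)&(x>-.09);print('legs',m.sum(),'x',np.percentile(x[m],[.5,99.5]).round(4),'y',np.percentile(y[m],[1,99]).round(4),'z',np.percentile(z[m],[50,95]).round(4))
    for lo,hi in [(-.085,-.06),(-.04,-.015)]:
        k=m&(x>lo)&(x<hi);print('  y',lo,np.percentile(y[k],[2,98]).round(4) if k.any() else None)
    m=(abs(y)<.022)&(z>.03)&(z<.042)&(x>-.003)&(x<.04);print('nose x',np.percentile(x[m],[1,3,97,99]).round(4))
    I=c['img'].astype(int);red=(I[...,0]>130)&(I[...,1]<70)&(I[...,2]<70)&(abs(y)<.03)&(x<-.06)&(z>.02)&(z<.07)
    print('red',red.sum(),np.percentile(x[red],[2,50,98]).round(4) if red.any() else '')
    return c,A
E
python3 -c "
from chk import *
chk('w9')"
```

```text
t 12.5 tcp in stapler [-0.0528 -0.0015  0.1412] yaw 77.96 tilt [0.0035 0.0014] F [-0.0, 0.0, -1.2] w 0.0426
crown 1714 x [-0.1023 -0.1002 -0.0057 -0.0046] z 0.0031 slope [0.0026 0.0033]
legs 546 x [-0.0893 -0.0102] y [-0.013   0.0125] z [0.0324 0.0337]
  y -0.085 [-0.0131  0.0119]
  y -0.04 [-0.0127  0.0121]
nose x [-0.0011 -0.0001  0.0217  0.0225]
red 745 [-0.1122 -0.1008 -0.0996]
```

View pics/w9.png

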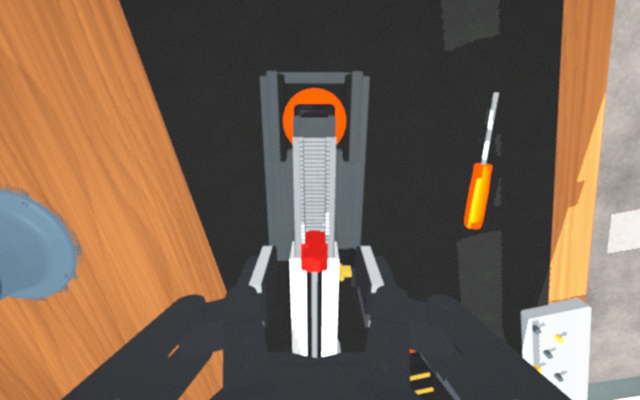

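The pusher tab's face at (315,245) now sits at x = -0.0997 and the crown is at floor height, so the strip is seated against the nose with the rail open. Next I'll move with shut fingers to behind the rail grip.

send_rows:
  series:
    - {"hand": 0,"tx": -0.037,"ty": -0.0015,"tz": 0,"ax": 0,"ay": 0,"az": 0}
    - {"hand": 0,"tx": -0.0375,"ty": 0,"tz": 0,"ax": 0,"ay": 0,"az": 0}
    - {"hand": 0,"tx": -0.0375,"ty": 0,"tz": 0,"ax": 0,"ay": 0,"az": 0}
    - {"hand": 0,"tx": -0.0375,"ty": 0,"tz": 0,"ax": 0,"ay": 0,"az": 0}
    - {"hand": 0,"tx": -0.0375,"ty": 0,"tz": 0,"ax": 0,"ay": 0,"az": 0}
    - {"hand": 0,"tx": -0.0375,"ty": 0,"tz": 0,"ax": 0,"ay": 0,"az": 0}
    - {"hand": 0,"tx": -0.0375,"ty": 0,"tz": 0,"ax": 0,"ay": 0,"az": 0}
    - {"hand": 0,"tx": 0,"ty": 0,"tz": 0,"ax": 0,"ay": 0,"az": 0}
    - {"hand": 0,"tx": 0,"ty": 0,"tz": 0,"ax": 0,"ay": 0,"az": 0}

```text
t: 13.45
ee_pos: [0.4662, -0.2152, 0.2959]
tcp_rot: [-2.443, -1.971, 0.003]
force: [0.9, 1.4, -0.2]
width: 0.0001
finger_force: 0.0
```

Run:
```python
from sf import *
s,R=pose();c=cam('wrist');save(c,'w10');A=S(cloud(c));x,y,z=A[...,0],A[...,1],A[...,2]
T=(cloud(c)-s['ee_pos'])@R
m=(T[...,2]>.03)&(abs(y)<.03)&(z>.045)&(z<.07)&(x>-.33)&(x<-.2);print('grip',m.sum(),np.percentile(A[m],[1,50,99],axis=0).round(4).tolist())
m=(abs(y)<.03)&(z>.034)&(z<.042)&(x>-.26)&(x<-.11);print('rail y',np.percentile(y[m],[1,99]).round(4),'front',np.percentile(x[m],[99,99.8]).round(4))
m=(abs(T[...,1])<.03)&(T[...,2]>-.02)&(T[...,2]<.005)&(abs(T[...,0])<.03);print('fingers',m.sum(),np.percentile(T[m],[1,99],axis=0).round(4).tolist() if m.any() else '')
```

```text
t 13.45 tcp in stapler [-0.3159  0.0024  0.1379] yaw 77.78 tilt [-0.0031  0.0006] F [1.6, -0.6, -0.2] w 0.0001
grip 665 [[-0.2738, -0.0149, 0.0476], [-0.2683, 0.0008, 0.0614], [-0.2642, 0.0164, 0.0633]]
rail y [-0.0226  0.0238] front [-0.1673 -0.1666]
fingers 780 [[0.0054, -0.0132, -0.0199], [0.0107, 0.0132, -0.0041]]
```

View pics/w10.png

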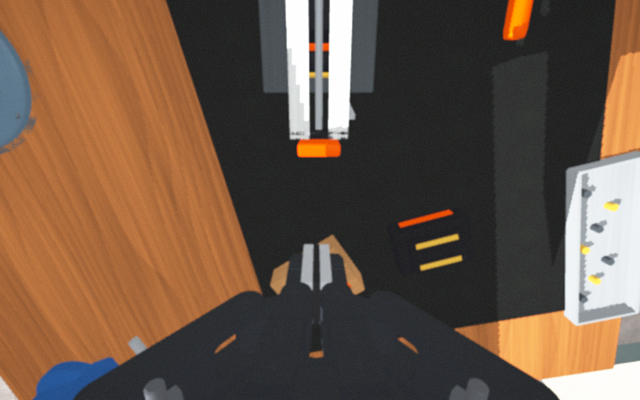

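The orange grip is at (318,148), its rear face at x = -0.274, and the shut fingers' front face is 11 mm ahead of the TCP. I'll lower to 34 mm above the floor and approach.

send_rows:
  series:
    - {"hand": 0,"tx": 0,"ty": 0.0018,"tz": 0.03,"ax": 0,"ay": 0,"az": -0.004}
    - {"hand": 0,"tx": 0,"ty": 0,"tz": 0.03,"ax": 0,"ay": 0,"az": 0}
    - {"hand": 0,"tx": 0,"ty": 0,"tz": 0.03,"ax": 0,"ay": 0,"az": 0}
    - {"hand": 0,"tx": 0,"ty": 0,"tz": 0.014,"ax": 0,"ay": 0,"az": 0}
    - {"hand": 0,"tx": 0,"ty": 0,"tz": 0,"ax": 0,"ay": 0,"az": 0}
    - {"hand": 0,"tx": 0.014,"ty": 0,"tz": 0,"ax": 0,"ay": 0,"az": 0}
    - {"hand": 0,"tx": 0.01,"ty": 0,"tz": 0,"ax": 0,"ay": 0,"az": 0}
    - {"hand": 0,"tx": 0.004,"ty": 0,"tz": 0,"ax": 0,"ay": 0,"az": 0}
    - {"hand": 0,"tx": 0,"ty": 0,"tz": 0,"ax": 0,"ay": 0,"az": 0}
    - {"hand": 0,"tx": 0,"ty": 0,"tz": 0,"ax": 0,"ay": 0,"az": 0}

```text
t: 14.5
ee_pos: [0.4755, -0.1877, 0.1938]
tcp_rot: [2.437, 1.981, 0.001]
force: [-0.4, -1.1, -0.3]
width: 0.0003
finger_force: 0.0
```

```bash
python3 -c "
from sf import *
pose()"
```

```text
t 14.5 tcp in stapler [-0.2871 -0.001   0.0358] yaw 78.22 tilt [ 0.001  -0.0002] F [-1.1, 0.2, -0.3] w 0.0003
```

send_rows:
  series:
    - {"hand": 0,"tx": 0.001,"ty": -0.001,"tz": 0,"ax": 0,"ay": 0,"az": 0}
    - {"hand": 0,"tx": 0.001,"ty": 0,"tz": 0,"ax": 0,"ay": 0,"az": 0}
    - {"hand": 0,"tx": 0.001,"ty": 0,"tz": 0,"ax": 0,"ay": 0,"az": 0}
    - {"hand": 0,"tx": 0.001,"ty": 0,"tz": 0,"ax": 0,"ay": 0,"az": 0}
    - {"hand": 0,"tx": 0.002,"ty": 0,"tz": 0,"ax": 0,"ay": 0,"az": 0}
    - {"hand": 0,"tx": 0.002,"ty": 0,"tz": 0,"ax": 0,"ay": 0,"az": 0}
    - {"hand": 0,"tx": 0.002,"ty": 0,"tz": 0,"ax": 0,"ay": 0,"az": 0}
    - {"hand": 0,"tx": 0.002,"ty": 0,"tz": 0,"ax": 0,"ay": 0,"az": 0}
    - {"hand": 0,"tx": 0.002,"ty": 0,"tz": 0,"ax": 0,"ay": 0,"az": 0}
    - {"hand": 0,"tx": 0.002,"ty": 0,"tz": 0,"ax": 0,"ay": 0,"az": 0}

```text
t: 15.5
ee_pos: [0.4766, -0.175, 0.1933]
tcp_rot: [2.438, 1.976, -0.005]
force: [-1.2, -7.0, -1.4]
width: 0.0004
finger_force: 3.4
```

```bash
python3 -c "
from sf import *
pose()"
```

```text
t 15.5 tcp in stapler [-0.2744  0.0005  0.0353] yaw 78.05 tilt [-0.0003 -0.0045] F [-7.1, -0.3, -1.4] w 0.0004
```

send_rows:
  series:
    - {"hand": 0,"tx": 0.003,"ty": 0,"tz": 0,"ax": 0,"ay": 0,"az": 0}
    - {"hand": 0,"tx": 0.003,"ty": 0,"tz": 0,"ax": 0,"ay": 0,"az": 0}
    - {"hand": 0,"tx": 0.003,"ty": 0,"tz": 0,"ax": 0,"ay": 0,"az": 0}
    - {"hand": 0,"tx": 0.003,"ty": 0,"tz": 0,"ax": 0,"ay": 0,"az": 0}
    - {"hand": 0,"tx": 0.003,"ty": 0,"tz": 0,"ax": 0,"ay": 0,"az": 0}
    - {"hand": 0,"tx": 0.003,"ty": 0,"tz": 0,"ax": 0,"ay": 0,"az": 0}
    - {"hand": 0,"tx": 0.003,"ty": 0,"tz": 0,"ax": 0,"ay": 0,"az": 0}
    - {"hand": 0,"tx": 0.003,"ty": 0,"tz": 0,"ax": 0,"ay": 0,"az": 0}
    - {"hand": 0,"tx": 0.003,"ty": 0,"tz": 0,"ax": 0,"ay": 0,"az": 0}
    - {"hand": 0,"tx": 0.003,"ty": 0,"tz": 0,"ax": 0,"ay": 0,"az": 0}
    - {"hand": 0,"tx": 0.003,"ty": 0,"tz": 0,"ax": 0,"ay": 0,"az": 0}
    - {"hand": 0,"tx": 0.003,"ty": 0,"tz": 0,"ax": 0,"ay": 0,"az": 0}
    - {"hand": 0,"tx": 0.003,"ty": 0,"tz": 0,"ax": 0,"ay": 0,"az": 0}
    - {"hand": 0,"tx": 0.003,"ty": 0,"tz": 0,"ax": 0,"ay": 0,"az": 0}
    - {"hand": 0,"tx": 0.003,"ty": 0,"tz": 0,"ax": 0,"ay": 0,"az": 0}
    - {"hand": 0,"tx": 0.003,"ty": 0,"tz": 0,"ax": 0,"ay": 0,"az": 0}
    - {"hand": 0,"tx": 0.003,"ty": 0,"tz": 0,"ax": 0,"ay": 0,"az": 0}
    - {"hand": 0,"tx": 0.003,"ty": 0,"tz": 0,"ax": 0,"ay": 0,"az": 0}
    - {"hand": 0,"tx": 0.003,"ty": 0,"tz": 0,"ax": 0,"ay": 0,"az": 0}
    - {"hand": 0,"tx": 0.003,"ty": 0,"tz": 0,"ax": 0,"ay": 0,"az": 0}

```text
t: 17.5
ee_pos: [0.4889, -0.118, 0.1934]
tcp_rot: [2.438, 1.974, -0.007]
force: [-1.1, -10.4, 0.8]
width: 0.0001
finger_force: 4.7
```

```bash
python3 -c "
from sf import *
pose()"
```

```text
t 17.5 tcp in stapler [-0.2161  0.0004  0.0354] yaw 77.98 tilt [-0.0003 -0.0065] F [-10.4, -1.1, 0.8] w 0.0001
```

send_rows:
  series:
    - {"hand": 0,"tx": 0.003,"ty": 0,"tz": 0,"ax": 0,"ay": 0,"az": 0}
    - {"hand": 0,"tx": 0.003,"ty": 0,"tz": 0,"ax": 0,"ay": 0,"az": 0}
    - {"hand": 0,"tx": 0.003,"ty": 0,"tz": 0,"ax": 0,"ay": 0,"az": 0}
    - {"hand": 0,"tx": 0.003,"ty": 0,"tz": 0,"ax": 0,"ay": 0,"az": 0}
    - {"hand": 0,"tx": 0.003,"ty": 0,"tz": 0,"ax": 0,"ay": 0,"az": 0}
    - {"hand": 0,"tx": 0.003,"ty": 0,"tz": 0,"ax": 0,"ay": 0,"az": 0}
    - {"hand": 0,"tx": 0.003,"ty": 0,"tz": 0,"ax": 0,"ay": 0,"az": 0}
    - {"hand": 0,"tx": 0.002,"ty": 0,"tz": 0,"ax": 0,"ay": 0,"az": 0}
    - {"hand": 0,"tx": 0.002,"ty": 0,"tz": 0,"ax": 0,"ay": 0,"az": 0}
    - {"hand": 0,"tx": 0.002,"ty": 0,"tz": 0,"ax": 0,"ay": 0,"az": 0}

```text
t: 18.5
ee_pos: [0.4944, -0.0925, 0.1934]
tcp_rot: [2.438, 1.973, -0.008]
force: [-0.5, -9.8, 0.2]
width: 0.0002
finger_force: 5.3
```

```bash
python3 -c "
from sf import *
pose()"
```

```text
t 18.5 tcp in stapler [-0.19    0.0003  0.0354] yaw 77.95 tilt [-0.0005 -0.0073] F [-9.7, -1.6, 0.2] w 0.0002
```

send_rows:
  series:
    - {"hand": 0,"tx": 0.001,"ty": 0,"tz": 0,"ax": 0,"ay": 0,"az": 0}
    - {"hand": 0,"tx": 0.001,"ty": 0,"tz": 0,"ax": 0,"ay": 0,"az": 0}
    - {"hand": 0,"tx": 0.001,"ty": 0,"tz": 0,"ax": 0,"ay": 0,"az": 0}
    - {"hand": 0,"tx": 0.001,"ty": 0,"tz": 0,"ax": 0,"ay": 0,"az": 0}
    - {"hand": 0,"tx": 0.001,"ty": 0,"tz": 0,"ax": 0,"ay": 0,"az": 0}
    - {"hand": 0,"tx": 0.001,"ty": 0,"tz": 0,"ax": 0,"ay": 0,"az": 0}
    - {"hand": 0,"tx": 0.001,"ty": 0,"tz": 0,"ax": 0,"ay": 0,"az": 0}
    - {"hand": 0,"tx": 0.001,"ty": 0,"tz": 0,"ax": 0,"ay": 0,"az": 0}
    - {"hand": 0,"tx": 0.001,"ty": 0,"tz": 0,"ax": 0,"ay": 0,"az": 0}
    - {"hand": 0,"tx": 0.001,"ty": 0,"tz": 0,"ax": 0,"ay": 0,"az": 0}

```text
t: 19.5
ee_pos: [0.496, -0.0846, 0.1934]
tcp_rot: [2.438, 1.97, -0.01]
force: [-1.7, -12.6, 0.7]
width: 0.0001
finger_force: 6.7
```

```bash
python3 -c "
from sf import *
pose()"
```

```text
t 19.5 tcp in stapler [-0.1819  0.0003  0.0354] yaw 77.88 tilt [-0.001  -0.0094] F [-12.7, -0.9, 0.7] w 0.0001
```

send_rows:
  series:
    - {"hand": 0,"tx": 0.001,"ty": 0,"tz": 0,"ax": 0,"ay": 0,"az": 0}
    - {"hand": 0,"tx": 0.001,"ty": 0,"tz": 0,"ax": 0,"ay": 0,"az": 0}
    - {"hand": 0,"tx": 0.001,"ty": 0,"tz": 0,"ax": 0,"ay": 0,"az": 0}
    - {"hand": 0,"tx": 0.001,"ty": 0,"tz": 0,"ax": 0,"ay": 0,"az": 0}
    - {"hand": 0,"tx": 0.001,"ty": 0,"tz": 0,"ax": 0,"ay": 0,"az": 0}
    - {"hand": 0,"tx": 0.001,"ty": 0,"tz": 0,"ax": 0,"ay": 0,"az": 0}
    - {"hand": 0,"tx": 0.001,"ty": 0,"tz": 0,"ax": 0,"ay": 0,"az": 0}
    - {"hand": 0,"tx": 0.001,"ty": 0,"tz": 0,"ax": 0,"ay": 0,"az": 0}

```text
t: 20.3
ee_pos: [0.4975, -0.0774, 0.1934]
tcp_rot: [2.439, 1.969, -0.012]
force: [-0.8, -13.3, 1.2]
width: -0.0001
finger_force: 6.8
```

```bash
cat > rl.py <<'E'
from sf import *
def rl():
    s,R=pose();c=cam('wrist');A=S(cloud(c));x,y,z=A[...,0],A[...,1],A[...,2];T=(cloud(c)-s['ee_pos'])@R
    m=(abs(y)<.022)&(z>.034)&(z<.041)&(x>-.15)&(x<.0);print('cover front',m.sum(),np.percentile(x[m],[97,99,99.8]).round(4) if m.any() else '')
    m=(abs(y)<.022)&(z>.03)&(z<.042)&(x>.004)&(x<.05);print('nose',m.sum(),np.percentile(x[m],[1,97,99]).round(4) if m.any() else '')
    m=(abs(y)<.012)&(z>.055)&(z<.068)&(x>-.19)&(x<-.1)&(T[...,0]>.011);print('grip top',m.sum(),np.percentile(x[m],[1,50,97,99]).round(4) if m.any() else '')
E
python3 -c "
from rl import *
rl()"
```

```text
t 20.3 tcp in stapler [-0.1746  0.0004  0.0354] yaw 77.85 tilt [-0.0014 -0.01  ] F [-13.1, -2.0, 1.2] w -0.0001
cover front 12828 [-0.0556 -0.0542 -0.0537]
nose 0 
grip top 2514 [-0.163  -0.154  -0.1004 -0.1001]
```

send_rows:
  series:
    - {"hand": 0,"tx": 0.001,"ty": 0,"tz": 0,"ax": 0,"ay": 0,"az": 0}
    - {"hand": 0,"tx": 0.001,"ty": 0,"tz": 0,"ax": 0,"ay": 0,"az": 0}
    - {"hand": 0,"tx": 0.001,"ty": 0,"tz": 0,"ax": 0,"ay": 0,"az": 0}
    - {"hand": 0,"tx": 0.001,"ty": 0,"tz": 0,"ax": 0,"ay": 0,"az": 0}

```text
t: 20.75
ee_pos: [0.4987, -0.0724, 0.1934]
tcp_rot: [2.438, 1.971, -0.01]
force: [-1.0, -12.3, 0.5]
width: 0.0005
finger_force: 6.1
```

```bash
python3 -c "
from rl import *
rl()"
```

```text
t 20.75 tcp in stapler [-0.1694  0.0003  0.0354] yaw 77.89 tilt [-0.001  -0.0087] F [-12.2, -1.6, 0.5] w 0.0005
cover front 13704 [-0.0505 -0.0491 -0.0486]
nose 0 
grip top 2456 [-0.1579 -0.149  -0.1006 -0.1002]
```

send_rows:
  series:
    - {"hand": 0,"tx": 0.001,"ty": 0,"tz": 0,"ax": 0,"ay": 0,"az": 0}
    - {"hand": 0,"tx": 0.0005,"ty": 0,"tz": 0,"ax": 0,"ay": 0,"az": 0}
    - {"hand": 0,"tx": 0,"ty": 0,"tz": 0,"ax": 0,"ay": 0,"az": 0}

```text
t: 21.1
ee_pos: [0.4992, -0.07, 0.1934]
tcp_rot: [2.438, 1.972, -0.008]
force: [-2.4, -11.1, 1.5]
width: -0.0002
finger_force: 5.5
```

```bash
python3 -c "
from rl import *
rl()"
```

```text
t 21.1 tcp in stapler [-0.167   0.0003  0.0354] yaw 77.93 tilt [-0.0007 -0.0077] F [-11.4, 0.0, 1.5] w -0.0002
cover front 13685 [-0.048  -0.0466 -0.046 ]
nose 0 
grip top 2531 [-0.1555 -0.1464 -0.1005 -0.1002]
```

send_rows:
  series:
    - {"hand": 0,"tx": 0.001,"ty": 0,"tz": 0,"ax": 0,"ay": 0,"az": 0}
    - {"hand": 0,"tx": 0,"ty": 0,"tz": 0,"ax": 0,"ay": 0,"az": 0}

```text
t: 21.35
ee_pos: [0.4994, -0.0691, 0.1934]
tcp_rot: [2.438, 1.972, -0.009]
force: [-2.1, -10.9, 0.5]
width: 0.0001
finger_force: 5.6
```

```bash
python3 -c "
from rl import *
rl()"
```

```text
t 21.35 tcp in stapler [-0.1661  0.0003  0.0354] yaw 77.93 tilt [-0.0008 -0.0078] F [-11.1, -0.2, 0.5] w 0.0001
cover front 13691 [-0.0471 -0.0457 -0.0452]
nose 0 
grip top 2499 [-0.1546 -0.1456 -0.1005 -0.1002]
```

send_rows:
  series:
    - {"hand": 0,"tx": 0.001,"ty": 0,"tz": 0,"ax": 0,"ay": 0,"az": 0}
    - {"hand": 0,"tx": 0,"ty": 0,"tz": 0,"ax": 0,"ay": 0,"az": 0}

```text
t: 21.6
ee_pos: [0.4996, -0.0682, 0.1934]
tcp_rot: [2.438, 1.972, -0.009]
force: [-1.4, -12.1, 0.6]
width: -0.0001
finger_force: 5.6
```

send_rows:
  series:
    - {"hand": 0,"tx": -0.002,"ty": 0,"tz": 0,"ax": 0,"ay": 0,"az": 0}
    - {"hand": 0,"tx": -0.002,"ty": 0,"tz": 0,"ax": 0,"ay": 0,"az": 0}
    - {"hand": 0,"tx": -0.002,"ty": 0,"tz": 0,"ax": 0,"ay": 0,"az": 0}
    - {"hand": 0,"tx": 0,"ty": 0,"tz": 0,"ax": 0,"ay": 0,"az": 0}

```text
t: 22.0
ee_pos: [0.4988, -0.0719, 0.1934]
tcp_rot: [2.439, 1.974, -0.005]
force: [-0.1, -7.2, 1.1]
width: -0.0
finger_force: 4.0
```

```bash
python3 -c "
from rl import *
rl()"
```

```text
t 22.0 tcp in stapler [-0.169   0.0003  0.0354] yaw 77.99 tilt [ 0.     -0.0051] F [-7.1, -1.4, 1.1] w -0.0
cover front 13689 [-0.05   -0.0485 -0.048 ]
nose 0 
grip top 2775 [-0.1575 -0.1096 -0.1006 -0.1002]
```

send_rows:
  series:
    - {"hand": 0,"tx": -0.002,"ty": 0,"tz": 0,"ax": 0,"ay": 0,"az": 0}
    - {"hand": 0,"tx": -0.002,"ty": 0,"tz": 0,"ax": 0,"ay": 0,"az": 0}
    - {"hand": 0,"tx": -0.002,"ty": 0,"tz": 0,"ax": 0,"ay": 0,"az": 0}
    - {"hand": 0,"tx": 0,"ty": 0,"tz": 0,"ax": 0,"ay": 0,"az": 0}

```text
t: 22.45
ee_pos: [0.4982, -0.0738, 0.1934]
tcp_rot: [2.438, 1.98, 0.0]
force: [0.7, -4.8, 0.1]
width: 0.0002
finger_force: 2.0
```

```bash
python3 -c "
from rl import *
rl()"
```

```text
t 22.45 tcp in stapler [-0.171   0.0005  0.0354] yaw 78.18 tilt [ 0.0006 -0.0007] F [-4.6, -1.7, 0.1] w 0.0002
cover front 13353 [-0.0518 -0.0504 -0.0498]
nose 0 
grip top 3047 [-0.1595 -0.1103 -0.1005 -0.1001]
```

send_rows:
  series:
    - {"hand": 0,"tx": -0.002,"ty": 0,"tz": 0,"ax": 0,"ay": 0,"az": 0}
    - {"hand": 0,"tx": -0.002,"ty": 0,"tz": 0,"ax": 0,"ay": 0,"az": 0}
    - {"hand": 0,"tx": -0.004,"ty": 0,"tz": 0,"ax": 0,"ay": 0,"az": 0}
    - {"hand": 0,"tx": -0.01,"ty": 0,"tz": 0,"ax": 0,"ay": 0,"az": 0}
    - {"hand": 0,"tx": -0.02,"ty": 0,"tz": 0,"ax": 0,"ay": 0,"az": 0}
    - {"hand": 0,"tx": -0.02,"ty": 0,"tz": -0.02,"ax": 0,"ay": 0,"az": 0}
    - {"hand": 0,"tx": -0.02,"ty": 0,"tz": -0.04,"ax": 0,"ay": 0,"az": 0}
    - {"hand": 0,"tx": 0,"ty": 0,"tz": -0.04,"ax": 0,"ay": 0,"az": 0}
    - {"hand": 0,"tx": 0,"ty": 0,"tz": -0.04,"ax": 0,"ay": 0,"az": 0}
    - {"hand": 0,"tx": 0,"ty": 0,"tz": 0,"ax": 0,"ay": 0,"az": 0}
    - {"hand": 0,"tx": 0,"ty": 0,"tz": 0,"ax": 0,"ay": 0,"az": 0}

```text
t: 23.6
ee_pos: [0.4824, -0.1501, 0.3343]
tcp_rot: [2.438, 1.98, 0.004]
force: [-0.2, 0.1, 0.6]
width: 0.0001
finger_force: 0.0
```

Run:
```python
from sf import *
s,R=pose();c=cam('wrist');save(c,'w11');A=S(cloud(c));x,y,z=A[...,0],A[...,1],A[...,2]
m=(abs(y)<.02)&(z>.05)&(z<.07)&(x>-.3)&(x<-.12);print('grip',m.sum(),np.percentile(x[m],[1,50,99]).round(4))
m=(abs(y)<.022)&(z>.034)&(z<.042)&(x>-.15)&(x<.04);print('cover/nose',np.percentile(x[m],[50,99,99.8]).round(4))
b=cam('scene');save(b,'s2',(225,120,475,240),3)
B=S(cloud(b));x,y,z=B[...,0],B[...,1],B[...,2]
m=(abs(y)<.02)&(z>.045)&(z<.07)&(x>-.3)&(x<.05);print('scene high',m.sum(),np.percentile(x[m],[2,50,98]).round(4) if m.any() else '')
```

```text
t 23.6 tcp in stapler [-0.2489  0.      0.1763] yaw 78.17 tilt [0.0025 0.0009] F [0.1, 0.2, 0.6] w 0.0001
grip 495 [-0.1614 -0.1567 -0.152 ]
cover/nose [-0.1214 -0.0891 -0.0888]
scene high 116 [-0.159  -0.1105 -0.0974]
```

View pics/s2.png

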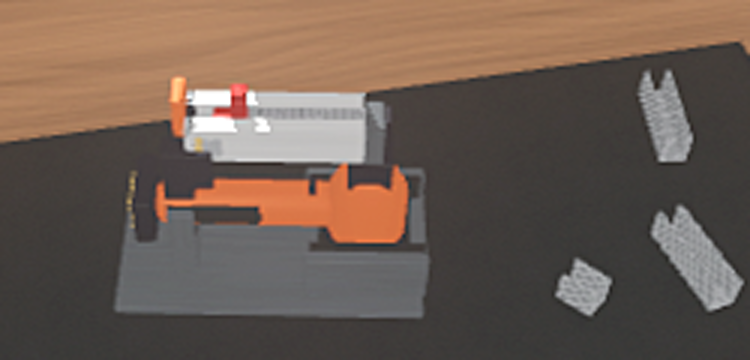

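The rail cover now reaches the nose, with the grip at (178,105) and rail x at about -0.1615, and it stays shut with the hand withdrawn. The strip shows through the cover slot, and the bystanders in view have not moved. Handing in.

```bash
python3 -c "
from plant import ctrl
print(ctrl.job_done())"
```

```text
the job is handed in; nothing more can be done
None
```

The strip is seated against the nose, the rail is latched shut and holds by itself, and the job is handed in at about 24 s of the 69 s allowed (the hand-in returned no verdict).

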